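Prop up the tilting bread tray and put a bun on show

ROBOT

A 7-joint arm with a two-finger parallel gripper is mounted at the origin on a cart in front of the work surface, level with it; the furniture and walls round the work are solid. World frame = base frame: x ahead of the robot, y to its left, z up, the work surface at z = 0. Lengths are in m, angles in degrees, forces in N, time in s.
With the tool pointing down it reaches from about 0.425 to 1.025 m from the base axis. Payload 9.4 kg.
Tool frame: the origin (TCP) lies at the centre of the arm's flange, where the gripper is bolted on; the fingertips stand 186 mm ahead of it and the grasp point (between the pads) lies 167 mm ahead of it; z points along the fingers, y is the line along which they close (so a half turn about z gives the same grasp; the last joint's range is limited). The gripper opens to 93 mm and grips with 3 to 60 N. Pads are 15 mm wide; open, the fingers measure 128 mm over their backs; the gripper's body (75 mm by 188 mm) begins 65 mm behind the grasp point.
Start: joints at [-73.321, 34.337, -0.143, 91.639, 0.103, 54.024, -4.572], TCP at [0.261, 0.677, 0.405] pointing down, gripper open.
Joint ranges: [-147.43, 147.43], [-19.82, 112.94], [-74.19, 73.91], [6.32, 146.72], [-59.91, 239.91], [6.04, 106.73], [-150.56, 150.56]. Speed limits (degrees/s): [127.2, 127.2, 172.46, 172.46, 180, 180, 180].

INTERFACE

Orientations are given as a 3x3 rotation matrix whose columns are the frame's x, y, z axes.
In Python, from plant import arm gives the robot as it stands.
- The arm moves only by the tool servo_tool, never from a script. Its argument "increments" is a list of rows, each a list of 7 numbers: the gripper's target within -1 to 1 (fully open at 1, half-way at 0, shut at -1), then the shift along the tool's x, y, z in units of 15 cm (1.0 is 15 cm), then the turn, a rotation vector about the tool's x, y, z in units of 45 degrees (1.0 is 45 degrees). A call has 1 to 5 rows; each row is the pose to reach, as a shift and turn from the pose commanded when the call began, along the tool's axes at that moment; what a row does not reach only later rows make up. A row lasts 1/12 s, in which the tool goes at most 41.7 mm and 7.16 degrees, less where a joint would pass 70% of its speed; a pose out of reach is approached as far as the arm can. A call with a number of a shift or a turn outside -1 to 1 is refused whole. A call with a gripper value outside its range is refused whole. The fingers move at their own pace and stop on an object; "squeeze" is the grip in N (left out, the last holds). Time passes only in rows, so rows that repeat a pose let the fingers close. It gives the time, the measured TCP pose, the force, the opening and the grip force at its end, in the units of the state.
- arm.sense(): the state, without advancing time (a new reading comes with each control period).
- arm.snapshot(name): name is "scene" or "top" or "wrist"; returns a dict with "image" (420x560x3 uint8, blue, green, red), "mtx" (3x3 intrinsics, pixels), "view" (4x4, takes a point from world to camera coordinates); the wrist camera has in their place "mount" (4x4, takes a point from camera to tool coordinates, whose origin is the TCP and whose axes are the flange's). Camera axes: x right, y up, looking along -z (the intrinsics and any distortion apply to the point x, -y, -z); pixel columns grow to the right and rows downward; lengths in m; the calibration is good to about 2 mm. The wrist camera is an equidistant fisheye: a pixel r from the principal point sees the ray r / f radians off the axis. A picture is of the moment at which its call begins: read the wrist's pose just before it. There is no depth.
- arm.finish_job(): hands the job in; it is judged then, once.
The state is a dict: "t": time; "qpos": joint angles; "dq": joint speeds; "joint_efforts": joint torques, N m; "tool_pos": TCP position; "ee_rot": TCP orientation; "ft_force": force on the tool from outside, world axes, zero at the start; "torque": the same for the moment, N m; "gripper_width": finger opening in m; "grip_force": force on a finger pad.
Only numpy, scipy, OpenCV 4.12 (cv2) and the standard library are available. Lean on these libraries where they do the work, as an engineer would, in place of code of your own. Each camera call takes 0.05 s, during which the arm holds its last target. There are 200 camera calls.

TASK

Raise the empty bread tray for display: swing the hand lever on the right of its stand up and over towards the front, so that the prop under the tray goes past its centre and comes to rest on its stop, then let go, so that the tray stays up by itself. Then take the bun out of the wooden bucket and set it gently into the raised tray, without dropping it; leave the bell, the tin and the honey jars where they are.

Things in the scene. Friction and masses are not known exactly. Their poses are not given: they have to be found in the camera images.
- stand: Stand of the bread tray: low dark wood base, 240 (x) by 220 (y) mm, fixed; origin at the centre of its underside. x points from its front (robot's side) to its back, y left, z up. On it lies a light wood tray hinged at its front edge; under the tray a U-shaped steel prop on an axle along y, turned by a steel hand lever outside the right (-y) side.
- prop_axle (a point): Point on the axle of prop and lever, in the middle plane of the lever's knob: at (15, -142, 20) mm in the stand's frame, axes as the stand's. The knob swings about it on a circle of 100 mm radius, in a vertical plane along the stand's x.
- prop_knob (a point): Centre of the red knob at the lever's end: a round grip 18 mm thick, 40 mm long, along the stand's y, pointing outward (-y); the flat steel lever is at its inner end. At the start it is 74 mm behind (+x) and 67 mm above the axle, at the stop 83 mm in front of it and 56 mm above it; all round it is free. Axes turn with the lever.
- prop (a joint): Angle of prop and lever, rad: 0 at the start (lever points back, 42 deg above level), growing as the knob goes up and over to the front and the prop lifts the tray. The tray's weight (under 6 N at the knob) swings it back if let go before 1.6 (dead centre); beyond, it presses the prop onto its stop at 1.82 and holds. Closed fingers pushing the knob from behind along its arc suffice.
- tray (a joint): Tilt of the tray, rad: 0 flat on the stand, about 0.43 at dead centre, 0.41 with the prop on its stop. Its hinge lies along the stand's y, 115 mm in front of the stand's centre, 60 mm above the counter; the back edge rises.
- tray_middle (a point): Centre of the tray's floor (upper side), 116 mm behind the hinge, 8 mm above the tray's underside. Axes: x up the slope to the back, y left, z out of the floor; they tilt with the tray. Inside the tray is 216 (x) by 200 (y) mm; front ledge 26 mm, other rims 18 mm above the floor.
- bucket: Small round wooden stave bucket, 204 mm across the rim, 96 mm high, fixed to the counter; inside it is 145 mm wide at its floor, which is 35 mm above the counter, and widens to 175 mm at the rim. Origin at the centre of its underside.
- bun: Light round bun, 69 mm (its x) by 72 mm (its y) by 50 mm high, about 80 g, lying on the floor of the bucket near its middle; origin at the centre of its underside, z up. It can be gripped across its x from above, about half way up, with a light grip.
- bell: Silver counter bell, 84 mm across, 58 mm high, a bystander; origin at the centre of its underside.
- tin: Food tin, 76 mm across, 58 mm high, a bystander; origin at the centre of its underside.
- honey_red: Honey jar with a red lid, 52 mm across, 74 mm high, a bystander; origin at the centre of its underside.
- honey_green: Honey jar with a green lid, 52 mm across, 74 mm high, a bystander; origin at the centre of its underside.

How it is judged (in metres and radians):
On the way:
1. the prop is past centre on its stop, the tray is up, and the robot has let go of both (value of joint prop above 1.72 rad and value of joint tray above 0.36 rad and contact force between each of the arm, the fingers and stand below 0.3 N), for 0.3 s.
At the end, for the whole second after the job is handed in: The prop rests on its stop past centre (prop above 1.72 rad), the tray stands raised (above 0.36 rad), and the bun lies still inside the tray, within its rims and on its floor (origin no more than 50 mm above the floor), with the robot touching neither (all of step 1 and x of bun in the frame of tray_middle between -0.115 and 0.1 m and y of bun in the frame of tray_middle between -0.1 and 0.1 m and z of bun in the frame of tray_middle between -0.01 and 0.05 m and linear speed of bun below 0.02 m/s and contact force between the fingers and bun below 0.1 N).
It fails at once if the bun is dropped: falls faster than 1 m/s without being held (linear speed of bun above 1 m/s and contact force between the fingers and bun below 0.05 N).
It fails at once if the bell, the tin or a honey jar is pushed more than 30 mm from its place or knocked over (distance of any of bell, tin, honey_red, honey_green from where it was at the start of the episode above 0.03 m or angle between any of bell, tin, honey_red, honey_green's own z axis and vertical above 0.5 rad).
It also fails if it takes over 61 s, if anything falls off the work surface, if the arm or the gripper's body presses on something with over 40 N, if the wrist force passes 120 N, or if a joint passes its speed limit or range.

## Working session

There is one attempt and no reset: what is moved stays moved. The work goes in short steps, Python scripts to look and compute and a tool call to move; the robot and the scene stay as the last step left them, time stands still between calls to the robot, and variables do not carry over. Pictures are saved under pics/ and viewed, at most 10 in all, crops included, and the job is handed in when it is done.

Besides the shell and the picture viewer there is one more tool, called after "Call:" by a JSON object that holds its "name" and its "arguments". servo_tool: Moves the arm, as the interface text tells. Shifts and turns lie within -1 to 1; 1 stands for 15 cm of shift or 45 degrees of turn. Its arguments: {"type":"object","properties":{"increments":{"type":"array"},"squeeze":{"type":"number"}},"required":["increments"]}

```bash
mkdir -p pics; ls; python3 - <<'E'
from plant import arm
import cv2,numpy as np,pickle
s=arm.sense();print(s['tool_pos'],np.round(s['ee_rot'],3).tolist(),s['t'])
for n in("scene","top"):
    d=arm.snapshot(n);cv2.imwrite(f"pics/{n}.png",d["image"]);pickle.dump(d,open(n+".pkl","wb"));print(d["mtx"].tolist(),np.round(d["view"],3).tolist(),d.keys())
E
```

```text
pics
[0.26061534 0.67631563 0.40385635] [[-0.933, 0.359, -0.0], [0.359, 0.933, -0.002], [-0.0, -0.002, -1.0]] 0.0
[[379.2895900903232, 0.0, 272.79180368054443], [0.0, 379.2895900903232, 209.06584305763204], [0.0, 0.0, 1.0]] [[-0.39, -0.921, 0.017, 0.204], [0.731, -0.298, 0.614, -0.494], [-0.56, 0.252, 0.789, -0.58], [0.0, 0.0, 0.0, 1.0]] dict_keys(['image', 'mtx', 'view'])
[[532.5373410714839, 0.0, 282.7065356355689], [0.0, 532.5373410714839, 207.1765046749261], [0.0, 0.0, 1.0]] [[-0.004, -1.0, -0.006, -0.041], [0.993, -0.004, 0.115, -0.597], [-0.115, -0.006, 0.993, -1.312], [0.0, 0.0, 0.0, 1.0]] dict_keys(['image', 'mtx', 'view'])
```

View pics/scene.png

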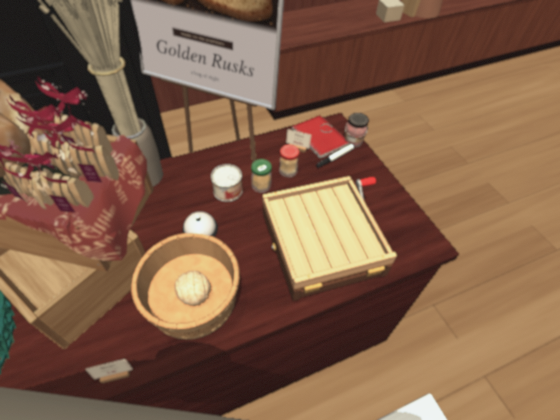

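View pics/top.png

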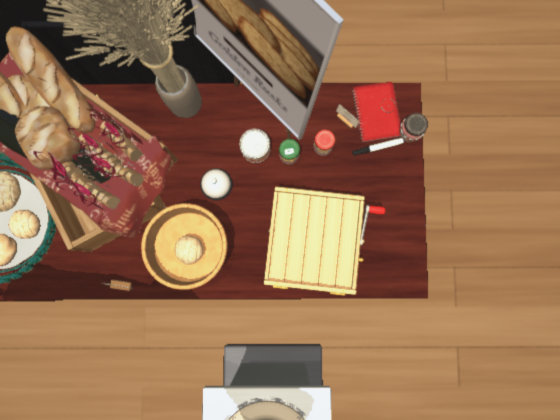

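The scene view shows the tray, with the red knob at (368,182), the bucket at about (187,285) with the bun at (192,288), and the bell, tin and jars behind them. In the top view, the tray corners are (276,188), (364,193), (357,292) and (266,285). The knob is at (377,210), the bucket rim centre at (185,247) and the bun at (189,249).

```bash
cat > h.py <<'E'
import numpy as np,cv2,pickle
def ray(d,u,v):
    V=d["view"];K=d["mtx"];R=V[:3,:3];c=-R.T@V[:3,3]
    r=R.T@np.array([(u-K[0,2])/K[0,0],-(v-K[1,2])/K[1,1],-1.]);return c,r
def atz(d,u,v,z):
    c,r=ray(d,u,v);return c+r*(z-c[2])/r[2]
def proj(d,p):
    V=d["view"];K=d["mtx"];q=V[:3,:3]@np.asarray(p)+V[:3,3]
    return np.array([K[0,0]*q[0]/-q[2]+K[0,2],K[1,1]*-q[1]/-q[2]+K[1,2]])
def tri(d1,p1,d2,p2):
    A=[];b=[]
    for d,p in((d1,p1),(d2,p2)):
        c,r=ray(d,*p);r=r/np.linalg.norm(r);P=np.eye(3)-np.outer(r,r);A.append(P);b.append(P@c)
    return np.linalg.lstsq(np.vstack(A),np.hstack(b),rcond=None)[0]
E
python3 - <<'E'
from h import *
T=pickle.load(open("top.pkl","rb"));S=pickle.load(open("scene.pkl","rb"))
c=[]
for n,(u,v),z in[("BL",(276,188),.086),("BR",(364,193),.086),("FR",(357,292),.09),("FL",(266,285),.09),("knob",(377,210),.087),("bucket",(185,247),.096),("bun",(189,249),.065),("bell",(216,184),.03),("tin",(255,145),.058),("green",(290,151),.074),("red",(325,142),.074)]:
    p=atz(T,u,v,z);print(n,np.round(p,3),"scene",proj(S,p).round());c.append(p)
c=np.array(c)
print("len",[np.linalg.norm(c[i]-c[(i+1)%4]).round(3) for i in range(4)],c[:4].mean(0))
e=(c[0]+c[1]-c[2]-c[3]);print("yaw",np.degrees(np.arctan2(e[1],e[0])))
e=c[0]+c[3]-c[1]-c[2];print(np.degrees(np.arctan2(-e[0],e[1])))
for d,roi,nm in((T,(360,200,395,222),"T"),(S,(350,170,385,195),"S")):
    x0,y0,x1,y1=roi;h=cv2.cvtColor(d["image"],cv2.COLOR_BGR2HSV)[y0:y1,x0:x1]
    m=((h[...,0]<6)|(h[...,0]>174))&(h[...,1]>190)&(h[...,2]>150);y,x=np.nonzero(m);print(nm,x.mean()+x0,y.mean()+y0,len(x),x.min()+x0,x.max()+x0)
    if nm=="T":a=(x.mean()+x0,y.mean()+y0)
    else:print(tri(T,a,S,(x.mean()+x0,y.mean()+y0)))
print(tri(T,(189,249),S,(192,288)))
im=cv2.resize(T["image"][170:310,130:390],None,fx=3,fy=3,interpolation=cv2.INTER_CUBIC);cv2.imwrite("pics/c1.png",im)
E
```

```text
BL [ 0.638 -0.027  0.086] scene [265. 195.]
BR [ 0.625 -0.242  0.086] scene [349. 173.]
FR [ 0.387 -0.22   0.09 ] scene [398. 253.]
FL [ 0.404 -0.003  0.09 ] scene [299. 283.]
knob [ 0.583 -0.272  0.087] scene [369. 181.]
bucket [0.495 0.19  0.096] scene [189. 277.]
bun [0.491 0.186 0.065] scene [194. 285.]
bell [0.658 0.127 0.03 ] scene [201. 223.]
tin [0.752 0.026 0.058] scene [228. 176.]
green [ 0.733 -0.062  0.074] scene [264. 167.]
red [ 0.755 -0.149  0.074] scene [291. 152.]
len [np.float64(0.215), np.float64(0.239), np.float64(0.217), np.float64(0.235)] [ 0.51332218 -0.12303094  0.088     ]
yaw -5.625802427699122
-4.051457675259458
T 377.44303797468353 209.68354430379748 79 370 384<stdin>:12: RuntimeWarning: Mean of empty slice.
  ret = ret.dtype.type(ret / rcount)
Traceback (most recent call last):
ValueError: zero-size array to reduction operation minimum which has no identity
```

```bash
cat >> h.py <<'E'
def plan(wps,P=None,yaw=None):
    """wps: TCP positions (one call each); yaw: wanted tool x heading deg, tool down; prints units from start of each call"""
    from plant import arm
    s=arm.sense();R=np.array(s["ee_rot"]);p=np.array(s["tool_pos"])if P is None else np.array(P)
    print("t",round(s["t"],2),"p",p.round(4),"R",R.round(3).tolist(),"F",np.round(s["ft_force"],1),"w",round(s["gripper_width"],4),round(s["grip_force"],1))
    from scipy.spatial.transform import Rotation as Ro
    for w in wps:
        w=np.array(w,float);d=R.T@(w[:3]-p)/.15;rot=np.zeros(3)
        if len(w)>3:
            a=np.radians(w[3]);Rn=np.array([[np.cos(a),np.sin(a),0],[np.sin(a),-np.cos(a),0],[0,0,-1]])
            rv=Ro.from_matrix(R.T@Rn).as_rotvec();rot=np.degrees(rv)/45;R=Rn
        print(w,d.round(3),rot.round(3));p=w[:3]
E
python3 -c "
from h import *
plan([(.28,.62,.45),(.36,.50,.45,175),(.43,.36,.45),(.47,.22,.45),(.50,.08,.45),(.55,-.06,.45),(.60,-.18,.42),(.617,-.279,.36),(.617,-.279,.25)])"
```

```text
t 0.1 p [0.2606 0.6764 0.404 ] R [[-0.933, 0.359, -0.0], [0.359, 0.933, -0.001], [-0.0, -0.001, -1.0]] F [ 0.4  0.2 -0.4] w 0.0929 0.0
[0.28 0.62 0.45] [-0.256 -0.305 -0.307] [0. 0. 0.]
[  0.36   0.5    0.45 175.  ] [-0.785 -0.555  0.001] [-0.002 -0.    -0.357]
[0.43 0.36 0.45] [-0.546 -0.889  0.   ] [0. 0. 0.]
[0.47 0.22 0.45] [-0.347 -0.907  0.   ] [0. 0. 0.]
[0.5  0.08 0.45] [-0.281 -0.912  0.   ] [0. 0. 0.]
[ 0.55 -0.06  0.45] [-0.413 -0.901  0.   ] [0. 0. 0.]
[ 0.6  -0.18  0.42] [-0.402 -0.768  0.2  ] [0. 0. 0.]
[ 0.617 -0.279  0.36 ] [-0.17  -0.648  0.4  ] [0. 0. 0.]
[ 0.617 -0.279  0.25 ] [0.    0.    0.733] [0. 0. 0.]
```

Call:
{"name": "servo_tool", "arguments": {"increments": [[-1,-0.26,-0.3,-0.3,0,0,0],[-1,-0.26,-0.3,-0.3,0,0,0],[-1,-0.26,-0.3,-0.3,0,0,0]], "squeeze": 20}}

```text
t: 0.35
tool_pos: [0.2844, 0.6169, 0.4533]
ee_rot: [[-0.931, 0.364, 0.003], [0.364, 0.931, 0.001], [-0.003, 0.003, -1.0]]
ft_force: [1.2, 0.2, 0.5]
gripper_width: 0.0773
grip_force: 0.0
```

Call:
{"name": "servo_tool", "arguments": {"increments": [[-1,-0.78,-0.56,0,0,0,-0.36],[-1,-0.78,-0.56,0,0,0,-0.36],[-1,-0.78,-0.56,0,0,0,-0.36],[-1,-0.78,-0.56,0,0,0,-0.36],[-1,-0.78,-0.56,0,0,0,-0.36]]}}

```text
t: 0.77
tool_pos: [0.3636, 0.4955, 0.4497]
ee_rot: [[-0.996, 0.092, 0.001], [0.092, 0.996, -0.002], [-0.002, -0.002, -1.0]]
ft_force: [1.6, 0.2, -0.3]
gripper_width: 0.0441
grip_force: 0.0
```

Call:
{"name": "servo_tool", "arguments": {"increments": [[-1,-0.55,-0.89,0,0,0,0],[-1,-0.55,-0.89,0,0,0,0],[-1,-0.55,-0.89,0,0,0,0],[-1,-0.55,-0.89,0,0,0,0],[-1,-0.55,-0.89,0,0,0,0]]}}

```text
t: 1.18
tool_pos: [0.4337, 0.3547, 0.4496]
ee_rot: [[-0.996, 0.093, 0.001], [0.093, 0.996, -0.003], [-0.001, -0.003, -1.0]]
ft_force: [-0.2, -0.3, 0.3]
gripper_width: 0.0108
grip_force: 0.0
```

Call:
{"name": "servo_tool", "arguments": {"increments": [[-1,-0.35,-0.9,0,0,0,0],[-1,-0.35,-0.9,0,0,0,0],[-1,-0.35,-0.9,0,0,0,0],[-1,-0.35,-0.9,0,0,0,0],[-1,-0.35,-0.9,0,0,0,0]]}}

```text
t: 1.6
tool_pos: [0.4728, 0.2173, 0.4497]
ee_rot: [[-0.996, 0.091, 0.0], [0.091, 0.996, -0.002], [-0.0, -0.002, -1.0]]
ft_force: [0.0, 0.2, 0.7]
gripper_width: 0.0006
grip_force: 0.0
```

Call:
{"name": "servo_tool", "arguments": {"increments": [[-1,-0.28,-0.9,0,0,0,0],[-1,-0.28,-0.9,0,0,0,0],[-1,-0.28,-0.9,0,0,0,0],[-1,-0.28,-0.9,0,0,0,0],[-1,-0.28,-0.9,0,0,0,0]]}}

```text
t: 2.02
tool_pos: [0.5028, 0.0805, 0.4497]
ee_rot: [[-0.996, 0.09, 0.0], [0.09, 0.996, -0.001], [-0.0, -0.001, -1.0]]
ft_force: [-0.8, 0.6, -0.4]
gripper_width: 0.0009
grip_force: 0.0
```

Call:
{"name": "servo_tool", "arguments": {"increments": [[-1,-0.41,-0.9,0,0,0,0],[-1,-0.41,-0.9,0,0,0,0],[-1,-0.41,-0.9,0,0,0,0],[-1,-0.41,-0.9,0,0,0,0],[-1,-0.41,-0.9,0,0,0,0]]}}

```text
t: 2.43
tool_pos: [0.5536, -0.0595, 0.4495]
ee_rot: [[-0.996, 0.089, 0.001], [0.089, 0.996, -0.001], [-0.001, -0.001, -1.0]]
ft_force: [-0.4, -0.7, -0.0]
gripper_width: 0.0004
grip_force: 0.0
```

Call:
{"name": "servo_tool", "arguments": {"increments": [[-1,-0.4,-0.77,0.2,0,0,0],[-1,-0.4,-0.77,0.2,0,0,0],[-1,-0.4,-0.77,0.2,0,0,0],[-1,-0.4,-0.77,0.2,0,0,0],[-1,-0.4,-0.77,0.2,0,0,0]]}}

```text
t: 2.85
tool_pos: [0.603, -0.1773, 0.4182]
ee_rot: [[-0.996, 0.087, -0.001], [0.087, 0.996, 0.0], [0.001, 0.0, -1.0]]
ft_force: [-1.2, 0.8, 0.4]
gripper_width: 0.0005
grip_force: 0.0
```

Call:
{"name": "servo_tool", "arguments": {"increments": [[-1,-0.17,-0.65,0.4,0,0,0],[-1,-0.17,-0.65,0.4,0,0,0],[-1,-0.17,-0.65,0.4,0,0,0],[-1,-0.17,-0.65,0.4,0,0,0],[-1,-0.17,-0.65,0.4,0,0,0]]}}

```text
t: 3.27
tool_pos: [0.6194, -0.2745, 0.3584]
ee_rot: [[-0.996, 0.085, -0.002], [0.085, 0.996, 0.002], [0.002, 0.002, -1.0]]
ft_force: [0.1, -0.1, 0.3]
gripper_width: 0.0006
grip_force: 0.0
```

```bash
python3 - <<'E'
from h import *
from plant import arm
s=arm.sense();d=arm.snapshot("wrist");cv2.imwrite("pics/w1.png",d["image"])
K=d["mtx"];M=d["mount"];R=np.array(s["ee_rot"]);p=np.array(s["tool_pos"])
print(M.round(3).tolist(),K.tolist())
def wproj(P):
    t=R.T@(np.array(P)-p);q=M[:3,:3].T@(t-M[:3,3]);v=np.array([q[0],-q[1]]);th=np.arctan2(np.linalg.norm(v),-q[2]);return K[:2,2]+K[0,0]*th*v/np.linalg.norm(v)
for P in[(.585,-.272,.087),(.5835,-.252,.087),(.583,-.292,.087),p+R[:,2]*.186]:print(wproj(P).round())
E
```

```text
[[-0.001, 0.957, 0.291, 0.081], [1.0, 0.0, 0.001, -0.001], [0.001, 0.291, -0.957, 0.021], [0.0, 0.0, 0.0, 1.0]] [[325.19226210127806, 0.0, 277.8636923104003], [0.0, 325.19226210127806, 210.75961770141512], [0.0, 0.0, 1.0]]
[278. 175.]
[303. 171.]
[252. 175.]
[280. 263.]
```

View pics/w1.png

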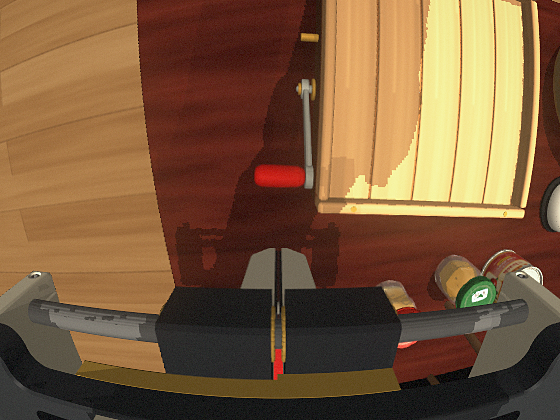

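Call:
{"name": "servo_tool", "arguments": {"increments": [[-1,0,-0.03,0.2,0,0,0],[-1,0,-0.03,0.45,0,0,0],[-1,0,-0.03,0.67,0,0,0],[-1,0,-0.03,0.67,0,0,0],[-1,0,-0.03,0.67,0,0,0]]}}

```text
t: 3.73
tool_pos: [0.6191, -0.2778, 0.2592]
ee_rot: [[-0.997, 0.082, -0.002], [0.082, 0.997, 0.002], [0.002, 0.002, -1.0]]
ft_force: [0.1, 0.1, -0.1]
gripper_width: 0.0008
grip_force: 0.0
```

Call:
{"name": "servo_tool", "arguments": {"increments": [[-1,0.11,0,0,0,0,0],[-1,0.23,0,-0.1,0,0,0],[-1,0.35,0,-0.17,0,0,0],[-1,0.47,0,-0.2,0,0,0],[-1,0.61,0,-0.22,0,0,0]]}}

```text
t: 4.15
tool_pos: [0.5302, -0.2718, 0.2974]
ee_rot: [[-0.997, 0.082, 0.011], [0.082, 0.997, -0.003], [-0.011, -0.002, -1.0]]
ft_force: [4.6, 1.0, 1.9]
gripper_width: 0.0007
grip_force: 2.0
```

Call:
{"name": "servo_tool", "arguments": {"increments": [[-1,0.12,0,0.01,0,0,0],[-1,0.23,0,0.04,0,0,0],[-1,0.33,0,0.09,0,0,0],[-1,0.43,0,0.16,0,0,0],[-1,0.5,0,0.22,0,0,0]]}}

```text
t: 4.57
tool_pos: [0.4532, -0.2658, 0.2623]
ee_rot: [[-0.996, 0.084, 0.006], [0.084, 0.996, -0.002], [-0.006, -0.001, -1.0]]
ft_force: [1.8, 1.3, -0.3]
gripper_width: 0.0009
grip_force: 0.9
```

Call:
{"name": "servo_tool", "arguments": {"increments": [[-1,0.04,0,0.04,0,0,0],[-1,0.08,0,0.07,0,0,0],[-1,0.09,0,0.07,0,0,0],[-1,0.09,0,0.07,0,0,0]]}}

```text
t: 4.9
tool_pos: [0.4434, -0.2656, 0.251]
ee_rot: [[-0.996, 0.083, 0.011], [0.083, 0.997, -0.004], [-0.011, -0.003, -1.0]]
ft_force: [10.8, 0.6, -1.6]
gripper_width: 0.0006
grip_force: 5.3
```

Call:
{"name": "servo_tool", "arguments": {"increments": [[-1,-0.1,-0.05,0,0,0,0],[-1,-0.12,-0.1,-0.2,0,0,0],[-1,-0.12,-0.2,-0.5,0,0,0],[-1,-0.12,-0.2,-0.8,0,0,0],[-1,-0.12,-0.2,-1,0,0,0]]}}

```text
t: 5.32
tool_pos: [0.4546, -0.2972, 0.4023]
ee_rot: [[-0.996, 0.086, 0.002], [0.086, 0.996, -0.001], [-0.002, -0.001, -1.0]]
ft_force: [0.8, 0.0, -1.2]
gripper_width: 0.0004
grip_force: 0.0
```

```bash
python3 - <<'E'
from h import *
from plant import arm
a=arm.snapshot("scene")["image"]
cv2.imwrite("pics/s2.png",a)
plan([])
E
```

```text
t 5.37 p [ 0.4557 -0.2979  0.4092] R [[-0.996, 0.086, 0.01], [0.086, 0.996, -0.005], [-0.011, -0.004, -1.0]] F [ 2.7 -1.3  3.7] w 0.0006 0.0
```

View pics/s2.png

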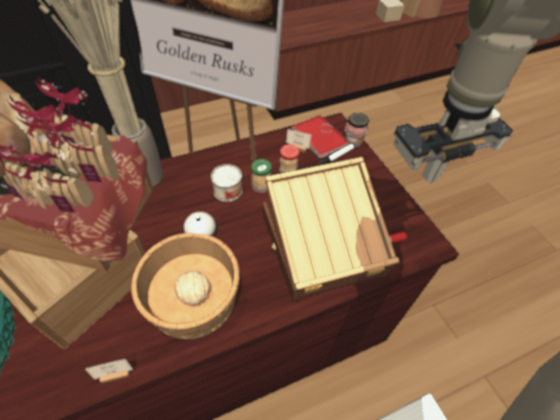

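The tray is raised, and the red knob now sits at the front at (397,238). The bystanders haven't moved. Next, the bun.

Call:
{"name": "servo_tool", "arguments": {"increments": [[1,0,0.9,0,0,0,0],[1,0,0.9,0,0,0,0],[1,0,0.9,0,0,0,0],[1,0,0.9,0,0,0,0]]}}

```text
t: 5.7
tool_pos: [0.4666, -0.1563, 0.4003]
ee_rot: [[-0.997, 0.078, 0.002], [0.078, 0.997, 0.002], [-0.002, 0.002, -1.0]]
ft_force: [-0.3, -0.4, -0.2]
gripper_width: 0.0225
grip_force: 0.0
```

Call:
{"name": "servo_tool", "arguments": {"increments": [[1,0,0.9,0,0,0,0],[1,0,0.9,0,0,0,0],[1,0,0.9,0,0,0,0],[1,0,0.9,0,0,0,0]]}}

```text
t: 6.03
tool_pos: [0.4781, -0.0216, 0.4]
ee_rot: [[-0.997, 0.078, 0.002], [0.078, 0.997, 0.002], [-0.002, 0.002, -1.0]]
ft_force: [0.1, 0.5, 0.4]
gripper_width: 0.0492
grip_force: 0.0
```

Call:
{"name": "servo_tool", "arguments": {"increments": [[1,0.02,0.95,0,0,0,0],[1,0.02,0.95,0,0,0,0],[1,0.02,0.95,0,0,0,0],[1,0.02,0.95,0,0,0,0]]}}

```text
t: 6.37
tool_pos: [0.4868, 0.1197, 0.4]
ee_rot: [[-0.997, 0.08, 0.002], [0.08, 0.997, 0.003], [-0.002, 0.003, -1.0]]
ft_force: [0.0, 1.0, -0.3]
gripper_width: 0.0759
grip_force: 0.0
```

Call:
{"name": "servo_tool", "arguments": {"increments": [[1,0.02,0.48,0.5,0,0,0],[1,0.02,0.48,0.5,0,0,0],[1,0.02,0.48,0.5,0,0,0],[1,0.02,0.48,0.5,0,0,0]]}}

```text
t: 6.7
tool_pos: [0.4892, 0.1901, 0.3218]
ee_rot: [[-0.997, 0.08, -0.002], [0.08, 0.997, 0.0], [0.002, 0.0, -1.0]]
ft_force: [-0.1, 0.2, -0.4]
gripper_width: 0.0925
grip_force: 0.0
```

```bash
python3 - <<'E'
from h import *
from plant import arm
s=arm.sense();d=arm.snapshot("wrist");cv2.imwrite("pics/w2.png",d["image"]);pickle.dump((s,d),open("w2.pkl","wb"))
plan([])
t=arm.snapshot("top");cv2.imwrite("pics/t2.png",t["image"])
print("knob at stop, expected px",proj(t,(.429,-.259,.076)))
h=cv2.cvtColor(t["image"],cv2.COLOR_BGR2HSV)[240:310,350:410];y,x=np.nonzero(((h[...,0]<6)|(h[...,0]>174))&(h[...,1]>190)&(h[...,2]>150));print(x.mean()+350 if len(x) else 0,y.mean()+240 if len(y) else 0,len(x))
E
```

```text
t 6.75 p [0.4895 0.188  0.3231] R [[-0.997, 0.081, -0.002], [0.081, 0.997, -0.001], [0.002, -0.001, -1.0]] F [-1.2 -1.6 -0.2] w 0.0929 0.0
knob at stop, expected px [372.23778648 273.92323402]
370.7721518987342 274.55696202531647 79
```

View pics/w2.png

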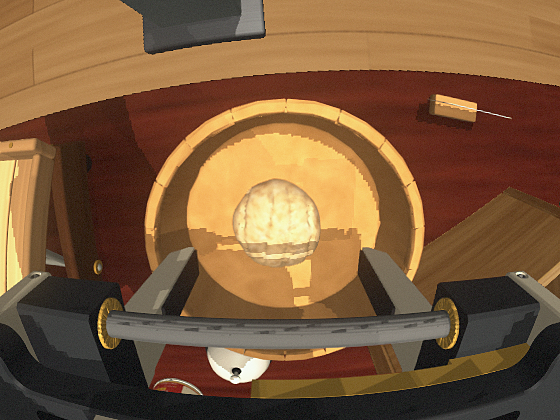

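The bun is centred at (277,222) in the wrist view, about 87 px across. The bucket floor spans columns 187 to 380, and the bun lies about 5 mm right of its middle.

```bash
python3 - <<'E'
from h import *
s,d=pickle.load(open("w2.pkl","rb"));K=d["mtx"];M=d["mount"];R=np.array(s["ee_rot"]);p=np.array(s["tool_pos"])
def watz(u,v,z):
    w=np.array([u,v])-K[:2,2];r=np.linalg.norm(w);th=r/K[0,0];q=np.array([*(w/r*np.sin(th)*[1,-1]),-np.cos(th)])
    c=p+R@M[:3,3];g=R@M[:3,:3]@q;return c+g*(z-c[2])/g[2]
for u,v,z in[(277,222,.06),(233,222,.06),(320,222,.06),(277,179,.06),(277,267,.06),(187,215,.035),(380,215,.035),(283,133,.035),(145,228,.096),(425,225,.096),(285,98,.096)]:print((u,v,z),watz(u,v,z).round(4))
b=watz(277,222,.06)
plan([(b[0],b[1],.24),(b[0],b[1],.227)])
E
```

```text
(277, 222, 0.06) [0.4901 0.1883 0.06  ]
(233, 222, 0.06) [0.4873 0.1537 0.06  ]
(320, 222, 0.06) [0.4928 0.2221 0.06  ]
(277, 179, 0.06) [0.4559 0.1911 0.06  ]
(277, 267, 0.06) [0.5293 0.1851 0.06  ]
(187, 215, 0.035) [0.4859 0.1088 0.035 ]
(380, 215, 0.035) [0.4996 0.2792 0.035 ]
(283, 133, 0.035) [0.423  0.1985 0.035 ]
(145, 228, 0.096) [0.4753 0.0953 0.096 ]
(425, 225, 0.096) [0.4892 0.2953 0.096 ]
(285, 98, 0.096) [0.3977 0.2009 0.096 ]
t 6.8 p [0.4899 0.1867 0.3241] R [[-0.997, 0.083, -0.0], [0.083, 0.997, -0.001], [0.0, -0.001, -1.0]] F [ 0.5 -1.1  0.5] w 0.0929 0.0
[0.49005347 0.1883019  0.24      ] [-0.001  0.011  0.56 ] [0. 0. 0.]
[0.49005347 0.1883019  0.227     ] [-0.     0.     0.087] [0. 0. 0.]
```

Call:
{"name": "servo_tool", "arguments": {"increments": [[0.79,0,0.01,0,0,0,0],[0.79,0,0.01,0.15,0,0,0],[0.79,0,0.01,0.3,0,0,0],[0.79,0,0.01,0.45,0,0,0],[0.79,0,0.01,0.56,0,0,0]], "squeeze": 6}}

```text
t: 7.22
tool_pos: [0.4904, 0.1866, 0.24]
ee_rot: [[-0.996, 0.087, 0.002], [0.087, 0.996, 0.0], [-0.002, 0.001, -1.0]]
ft_force: [-0.6, 0.5, -0.6]
gripper_width: 0.0832
grip_force: 0.0
```

Call:
{"name": "servo_tool", "arguments": {"increments": [[0.79,0,0,0.05,0,0,0],[0.79,0,0,0.09,0,0,0],[0.5,0,0,0.09,0,0,0],[0.3,0,0,0.09,0,0,0],[0.3,0,0,0.09,0,0,0]]}}

```text
t: 7.63
tool_pos: [0.4902, 0.1878, 0.2273]
ee_rot: [[-0.996, 0.085, 0.002], [0.085, 0.996, 0.001], [-0.001, 0.001, -1.0]]
ft_force: [0.4, -0.8, -0.1]
gripper_width: 0.0677
grip_force: 1.9
```

Call:
{"name": "servo_tool", "arguments": {"increments": [[0.2,0,0,0,0,0,0],[0.2,0,0,0,0,0,0],[0.2,0,0,0,0,0,0]]}}

```text
t: 7.88
tool_pos: [0.4902, 0.1879, 0.2271]
ee_rot: [[-0.996, 0.085, 0.002], [0.085, 0.996, 0.001], [-0.002, 0.001, -1.0]]
ft_force: [-0.3, -1.0, 7.6]
gripper_width: 0.0673
grip_force: 5.9
```

Call:
{"name": "servo_tool", "arguments": {"increments": [[0,0,0,-0.05,0,0,0],[0,0,0,-0.15,0,0,0],[0,0,0,-0.3,0,0,0],[0,0,0,-0.45,0,0,0],[0,0,0,-0.6,0,0,0]]}}

```text
t: 8.3
tool_pos: [0.4895, 0.1878, 0.3176]
ee_rot: [[-0.996, 0.085, -0.001], [0.085, 0.996, -0.0], [0.001, -0.0, -1.0]]
ft_force: [1.3, -0.0, -0.7]
gripper_width: 0.0671
grip_force: 5.9
```

Call:
{"name": "servo_tool", "arguments": {"increments": [[0,0,0,-0.2,0,0,0],[0,0,0,-0.4,0,0,0],[0,0,0,-0.6,0,0,0],[0,0,0,-0.65,0,0,0],[0,0,0,-0.65,0,0,0]]}}

```text
t: 8.72
tool_pos: [0.4898, 0.1879, 0.4163]
ee_rot: [[-0.996, 0.085, 0.004], [0.085, 0.996, 0.002], [-0.004, 0.002, -1.0]]
ft_force: [0.6, -0.7, -1.7]
gripper_width: 0.0668
grip_force: 5.9
```

```bash
python3 - <<'E'
from h import *
from plant import arm
d=arm.snapshot("wrist");cv2.imwrite("pics/w3.png",d["image"]);plan([])
E
```

```text
t 8.77 p [0.4895 0.1878 0.4145] R [[-0.996, 0.085, 0.002], [0.085, 0.996, 0.001], [-0.002, 0.001, -1.0]] F [ 0.1  0.4 -1.7] w 0.0675 5.9
```

View pics/w3.png

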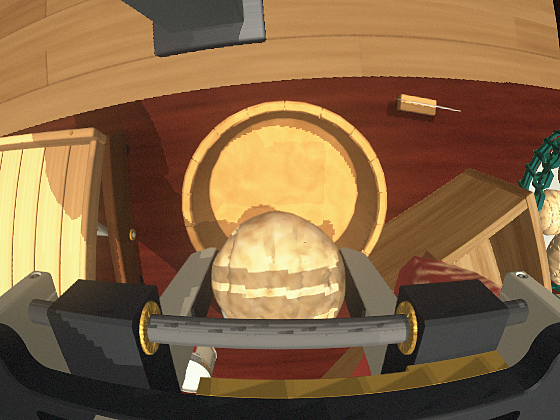

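The bun is held centred between the fingers at about (280,265), and the bucket is empty.

Call:
{"name": "servo_tool", "arguments": {"increments": [[0,0.03,-0.23,0,0,0,0],[0,0.06,-0.46,0.01,0,0,0],[0,0.09,-0.7,0.02,0,0,0],[0,0.12,-0.93,0.03,0,0,0],[0,0.12,-0.93,0.03,0,0,0]]}}

```text
t: 9.18
tool_pos: [0.4576, 0.0445, 0.4072]
ee_rot: [[-0.996, 0.092, -0.005], [0.092, 0.996, -0.003], [0.005, -0.004, -1.0]]
ft_force: [-0.9, -0.5, -1.0]
gripper_width: 0.0668
grip_force: 5.9
```

Call:
{"name": "servo_tool", "arguments": {"increments": [[0,0.06,-0.2,0.02,0,0,0],[0,0.12,-0.4,0.04,0,0,0],[0,0.18,-0.6,0.06,0,0,0],[0,0.21,-0.69,0.07,0,0,0],[0,0.21,-0.69,0.07,0,0,0]]}}

```text
t: 9.6
tool_pos: [0.4178, -0.0526, 0.397]
ee_rot: [[-0.996, 0.089, -0.005], [0.089, 0.996, -0.001], [0.004, -0.001, -1.0]]
ft_force: [0.5, -0.1, -2.1]
gripper_width: 0.0671
grip_force: 5.9
```

Call:
{"name": "servo_tool", "arguments": {"increments": [[0,0.07,-0.08,0.05,0,-0.1,0],[0,0.14,-0.17,0.1,0,-0.2,0],[0,0.21,-0.26,0.16,0,-0.31,0],[0,0.28,-0.35,0.21,0,-0.42,0],[0,0.335,-0.43,0.27,0,-0.52,0]]}}

```text
t: 10.02
tool_pos: [0.3656, -0.1008, 0.3623]
ee_rot: [[-0.951, 0.082, 0.3], [0.077, 0.997, -0.031], [-0.301, -0.006, -0.954]]
ft_force: [-2.5, -0.6, -2.6]
gripper_width: 0.0666
grip_force: 6.0
```

```bash
python3 -c "
from h import *
from plant import arm
plan([(.3645,-.110,.264)]);print(np.round(arm.sense()['qpos'],1))"
```

```text
t 10.02 p [ 0.3656 -0.1008  0.3623] R [[-0.951, 0.082, 0.3], [0.077, 0.997, -0.031], [-0.301, -0.006, -0.954]] F [-2.5 -0.6 -2.6] w 0.0666 6.0
[ 0.3645 -0.11    0.264 ] [ 0.2   -0.058  0.624] [0. 0. 0.]
[ 10.5  13.5  -4.4 142.5   7.4   6.6  84.5]
```

Call:
{"name": "servo_tool", "arguments": {"increments": [[0,-0.1,-0.02,0.03,0,0.1,0],[0,-0.2,-0.04,0.06,0,0.2,0],[0,-0.3,-0.06,0.09,0,0.3,0],[0,-0.35,-0.06,0.11,0,0.34,0],[0,-0.35,-0.06,0.11,0,0.34,0]]}}

```text
t: 10.43
tool_pos: [0.4272, -0.114, 0.3648]
ee_rot: [[-0.995, 0.085, 0.052], [0.085, 0.996, -0.009], [-0.052, -0.005, -0.999]]
ft_force: [0.1, -0.7, -1.4]
gripper_width: 0.0661
grip_force: 6.0
```

```bash
python3 -c "
from h import *
from plant import arm
plan([(.420,-.115,.31)]);print(np.round(arm.sense()['qpos'],1))"
```

```text
t 10.43 p [ 0.4272 -0.114   0.3648] R [[-0.995, 0.085, 0.052], [0.085, 0.996, -0.009], [-0.052, -0.005, -0.999]] F [ 0.1 -0.7 -1.4] w 0.0661 6.0
[ 0.42  -0.115  0.31 ] [ 0.066 -0.009  0.362] [0. 0. 0.]
[ 13.8  18.5  -8.  130.4   5.8  28.3  86.3]
```

Call:
{"name": "servo_tool", "arguments": {"increments": [[0,0.03,0,0.1,0,-0.05,0],[0,0.06,-0.01,0.2,0,-0.1,0],[0,0.1,-0.01,0.3,0,-0.16,0],[0,0.1,-0.01,0.35,0,-0.16,0],[0,0.1,-0.01,0.35,0,-0.16,0]]}}

```text
t: 10.85
tool_pos: [0.4116, -0.1145, 0.3111]
ee_rot: [[-0.981, 0.085, 0.173], [0.083, 0.996, -0.02], [-0.174, -0.005, -0.985]]
ft_force: [-0.3, 0.9, -0.7]
gripper_width: 0.0664
grip_force: 6.0
```

```bash
python3 -c "
from h import *
from plant import arm
plan([(.4147,-.115,.281)]);print(np.round(arm.sense()['qpos'],1))
d=arm.snapshot('scene');c=d['image'][130:310,220:440];cv2.imwrite('pics/s3.png',cv2.resize(c,None,fx=3,fy=3))"
```

```text
t 10.85 p [ 0.4116 -0.1145  0.3111] R [[-0.981, 0.085, 0.173], [0.083, 0.996, -0.02], [-0.174, -0.005, -0.985]] F [-0.3  0.9 -0.7] w 0.0664 6.0
[ 0.4147 -0.115   0.281 ] [ 0.014 -0.001  0.201] [0. 0. 0.]
[ 11.3  22.9  -4.4 137.7   9.5   9.6  83.3]
```

View pics/s3.png

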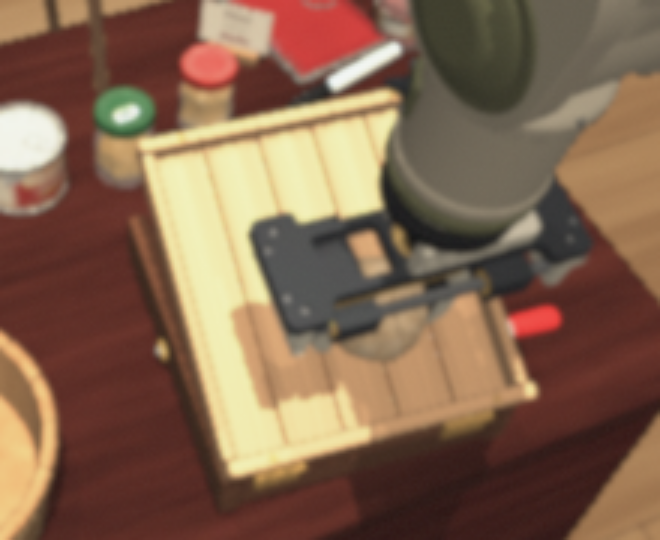

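Call:
{"name": "servo_tool", "arguments": {"increments": [[0,-0.05,0,0.03,0,0,0],[0,-0.1,0,0.06,0,0,0],[0,-0.13,0,0.09,0,0,0],[0,-0.13,0,0.09,0,0,0],[0,-0.13,0,0.09,0,0,0]], "squeeze": 4}}

```text
t: 11.32
tool_pos: [0.4346, -0.1173, 0.3027]
ee_rot: [[-0.98, 0.086, 0.177], [0.084, 0.996, -0.021], [-0.178, -0.006, -0.984]]
ft_force: [-0.9, 0.3, -1.0]
gripper_width: 0.0666
grip_force: 4.0
```

Call:
{"name": "servo_tool", "arguments": {"increments": [[0,0,0,0.01,0,0,0],[0,0,0,0.02,0,0,0],[0,0,0,0.02,0,0,0],[0,0,0,0.02,0,0,0]]}}

```text
t: 11.65
tool_pos: [0.4345, -0.1173, 0.2999]
ee_rot: [[-0.98, 0.086, 0.177], [0.084, 0.996, -0.021], [-0.178, -0.006, -0.984]]
ft_force: [-0.2, 0.8, -1.6]
gripper_width: 0.0664
grip_force: 4.0
```

Call:
{"name": "servo_tool", "arguments": {"increments": [[0,0,0,0.01,0,0,0],[0,0,0,0.02,0,0,0],[0,0,0,0.02,0,0,0],[0,0,0,0.02,0,0,0]]}}

```text
t: 11.98
tool_pos: [0.4352, -0.1173, 0.2968]
ee_rot: [[-0.98, 0.086, 0.177], [0.084, 0.996, -0.021], [-0.178, -0.006, -0.984]]
ft_force: [0.1, -0.2, -0.3]
gripper_width: 0.0667
grip_force: 4.0
```

Call:
{"name": "servo_tool", "arguments": {"increments": [[0,0,0,0.01,0,0,0],[0,0,0,0.02,0,0,0],[0,0,0,0.02,0,0,0],[0,0,0,0.02,0,0,0]], "squeeze": 3}}

```text
t: 12.32
tool_pos: [0.4356, -0.1174, 0.2939]
ee_rot: [[-0.98, 0.086, 0.177], [0.084, 0.996, -0.021], [-0.178, -0.006, -0.984]]
ft_force: [-1.4, -0.3, -0.1]
gripper_width: 0.0668
grip_force: 3.0
```

Call:
{"name": "servo_tool", "arguments": {"increments": [[0,0,0,0.01,0,0,0],[0,0,0,0.02,0,0,0],[0,0,0,0.02,0,0,0],[0,0,0,0.02,0,0,0]]}}

```text
t: 12.65
tool_pos: [0.4362, -0.1175, 0.291]
ee_rot: [[-0.98, 0.086, 0.177], [0.084, 0.996, -0.021], [-0.178, -0.006, -0.984]]
ft_force: [-0.4, 0.3, -0.6]
gripper_width: 0.0667
grip_force: 3.0
```

Call:
{"name": "servo_tool", "arguments": {"increments": [[0,0,0,0.01,0,0,0],[0,0,0,0.02,0,0,0],[0,0,0,0.02,0,0,0],[0,0,0,0.02,0,0,0]]}}

```text
t: 12.98
tool_pos: [0.437, -0.1176, 0.2881]
ee_rot: [[-0.98, 0.086, 0.178], [0.084, 0.996, -0.021], [-0.179, -0.006, -0.984]]
ft_force: [-0.2, -2.2, 1.4]
gripper_width: 0.0667
grip_force: 3.0
```

Call:
{"name": "servo_tool", "arguments": {"increments": [[0,0,0,0.01,0,0,0],[0,0,0,0.02,0,0,0],[0,0,0,0.02,0,0,0],[0,0,0,0.02,0,0,0]]}}

```text
t: 13.32
tool_pos: [0.4375, -0.1176, 0.2854]
ee_rot: [[-0.98, 0.086, 0.178], [0.084, 0.996, -0.021], [-0.18, -0.006, -0.984]]
ft_force: [-1.5, -1.3, 9.5]
gripper_width: 0.0667
grip_force: 7.6
```

```bash
python3 - <<'E'
from h import *
from plant import arm
d=arm.snapshot("wrist");cv2.imwrite("pics/w4.png",d["image"]);plan([])
for i in range(6):
    arm.snapshot("top");print(np.round(arm.sense()["ft_force"],1))
E
```

```text
t 13.37 p [ 0.4375 -0.1176  0.2854] R [[-0.98, 0.086, 0.178], [0.084, 0.996, -0.021], [-0.18, -0.006, -0.984]] F [-2.3  0.1  9.4] w 0.0667 7.6
[-2.2 -0.6  9.3]
[-1.6  0.4  9.9]
[-2.3 -0.9  8.8]
[-2.  -1.2  8.8]
[-2.5 -0.1  9. ]
[-2.7 -1.3  9.2]
```

View pics/w4.png

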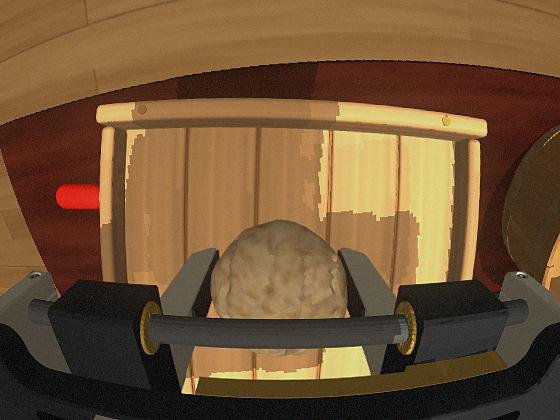

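The bun is over the tray floor at (280,290), between the side rims, and the 9 N reading shows it is touching. I'll ease off slightly and open.

Call:
{"name": "servo_tool", "arguments": {"increments": [[0,0,0,-0.01,0,0,0],[0.42,0,0,-0.01,0,0,0],[0.46,0,0,-0.01,0,0,0],[0.5,0,0,-0.01,0,0,0],[0.55,0,0,-0.01,0,0,0]]}}

```text
t: 14.08
tool_pos: [0.4371, -0.1175, 0.2865]
ee_rot: [[-0.98, 0.086, 0.177], [0.084, 0.996, -0.021], [-0.178, -0.006, -0.984]]
ft_force: [0.4, -0.0, 0.6]
gripper_width: 0.0716
grip_force: 0.0
```

Call:
{"name": "servo_tool", "arguments": {"increments": [[0.65,0,0,0,0,0,0],[0.8,0,0,0,0,0,0],[1,0,0,0,0,0,0],[1,0,0,0,0,0,0],[1,0,0,0,0,0,0]]}}

```text
t: 14.5
tool_pos: [0.4371, -0.1176, 0.2866]
ee_rot: [[-0.98, 0.086, 0.177], [0.084, 0.996, -0.021], [-0.178, -0.006, -0.984]]
ft_force: [-0.2, -0.0, 0.4]
gripper_width: 0.0924
grip_force: 0.0
```

```bash
python3 - <<'E'
from h import *
from plant import arm
d=arm.snapshot("wrist");cv2.imwrite("pics/w5.png",d["image"]);plan([])
E
```

```text
t 14.55 p [ 0.437  -0.1176  0.2866] R [[-0.98, 0.086, 0.177], [0.084, 0.996, -0.021], [-0.178, -0.006, -0.984]] F [-0.2  0.7  0.5] w 0.0927 0.0
```

View pics/w5.png

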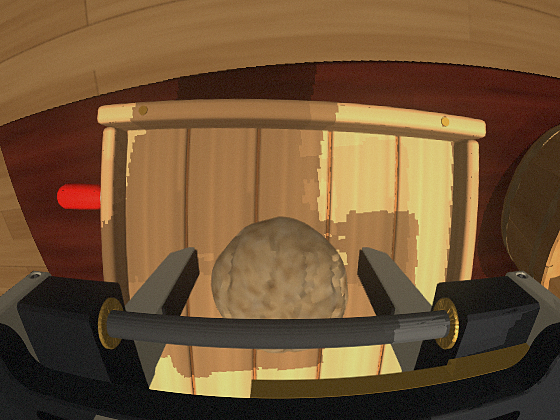

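The bun rests in place with the fingers open clear of it. Now retract.

Call:
{"name": "servo_tool", "arguments": {"increments": [[1,0,0,-0.1,0,0,0],[1,0,0,-0.3,0,0,0],[1,0,0,-0.5,0,0,0],[1,0,0,-0.75,0,0,0],[1,0,0,-0.95,0,0,0]]}}

```text
t: 14.97
tool_pos: [0.4111, -0.1143, 0.4288]
ee_rot: [[-0.98, 0.086, 0.177], [0.083, 0.996, -0.021], [-0.179, -0.006, -0.984]]
ft_force: [-0.1, -1.3, 0.6]
gripper_width: 0.0932
grip_force: 0.0
```

Call:
{"name": "servo_tool", "arguments": {"increments": [[1,0,0,0,0,0,0],[1,0,0,0,0,0,0],[1,0,0,0,0,0,0]]}}

```text
t: 15.22
tool_pos: [0.4115, -0.1147, 0.4266]
ee_rot: [[-0.98, 0.086, 0.177], [0.084, 0.996, -0.021], [-0.179, -0.006, -0.984]]
ft_force: [0.2, -0.0, -0.1]
gripper_width: 0.0929
grip_force: 0.0
```

```bash
python3 - <<'E'
from h import *
from plant import arm
a=arm.snapshot("wrist")["image"]
for i in range(6): arm.snapshot("scene")
b=arm.snapshot("wrist")["image"];print(cv2.absdiff(a,b).mean());cv2.imwrite("pics/w6.png",b);plan([])
E
```

```text
4.843840702947846
t 15.62 p [ 0.4119 -0.1145  0.4262] R [[-0.981, 0.086, 0.176], [0.083, 0.996, -0.021], [-0.177, -0.006, -0.984]] F [0.4 0.3 0.7] w 0.0928 0.0
```

View pics/w6.png

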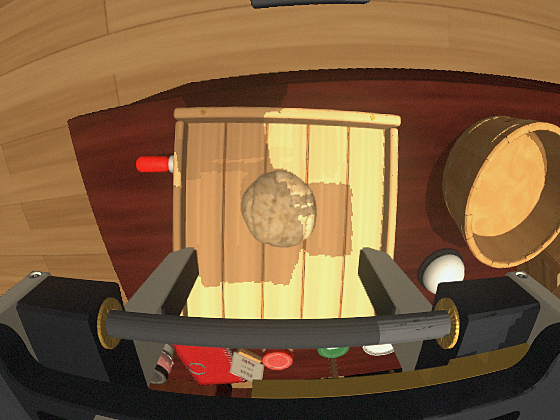

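The bun lies in the raised tray at (280,208), the knob is still at the front at (155,163), and the gripper is clear.

```bash
python3 -c "
from plant import arm
print(arm.finish_job())"
```

```text
the job is handed in; nothing more can be done
None
```

The tray is propped up on its stop, the bun is resting in it with the gripper clear, and the job was handed in at about 16 s; `finish_job` gave no verdict, so I can't confirm the score.

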